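# Set the splitting plugs finger-tight

### The arm

A 6-joint arm with a two-finger parallel gripper is mounted at the origin on a cart in front of the work surface, level with it; the furniture and walls round the work are solid. World frame = base frame: x ahead of the robot, y to its left, z up, the work surface at z = 0. Lengths are in mm, angles in degrees, forces in N, time in s.
With the tool pointing down it reaches from about 300 to 850 mm from the base axis. Payload 4.2 kg.
Tool frame: the origin (TCP) lies midway between the tips of the shut fingers; the grasp point (between the pads) lies 19 mm behind it (env.tcp_to_grasp is the distance from the TCP to the grasp point, in mm); z points along the fingers, x is the direction in which the jaws open and shut, and the axes are right-handed (so a half turn about z gives the same grasp; the last joint's range is limited). The gripper opens to 91 mm and grips with 3 to 60 N. Pads are 32 mm wide; open, the fingers measure 118 mm over their backs; the gripper's body (76 mm by 178 mm) begins 60 mm behind the grasp point.
Start: joints at [69.328, 18.312, 89.639, -0, 72.044, -1.146], TCP at [192.192, 541.946, 213.976] pointing down, gripper open.
Joint ranges: [-177.97, 177.97], [-48.28, 115.42], [12.27, 149.76], [-77.06, 257.06], [2.81, 150.46], [-146.56, 146.56]. Speed limits (degrees/s): [147.25, 147.25, 180, 180, 180, 180].

### API

Orientations are given as [roll, pitch, yaw] about the fixed x, y, z axes, in that order (R = Rz(yaw) Ry(pitch) Rx(roll)).
In Python, from workcell import env gives the robot as it stands.
- The arm moves only by the tool drive_tool, never from a script. Its argument "motion" is a list of rows, each a list of 2 entries, a list of its own where there are three numbers: the shift along the world's x, y, z in m, then the turn, a rotation vector about the world's x, y, z in rad. In form: [[[dx, dy, dz], [wx, wy, wz]], ...]. A call has exactly 10 rows; each row shifts and turns the commanded pose from where the row before left it; what a row does not reach is not made up. A row lasts 1/12 s, in which the tool goes at most 41.7 mm and 7.16 degrees, less where a joint would pass 70% of its speed; a pose out of reach is approached as far as the arm can. A call is refused whole if a number of a shift passes 0.0417 or a number of a turn 0.125, either way. A call with a gripper value outside its range is refused whole. "claw" is the opening, from 0 (shut) to 1 (fully open), set as the call begins (left out, the last holds). The fingers move at their own pace and stop on an object; "force" is the grip in N (left out, the last holds). Time passes only in rows, so rows that do not move let the fingers close, or fill a call up. It gives the time, the measured TCP pose, the force and the opening at its end, in the units of the state.
- env.state(): the state, without advancing time (a new reading comes with each control period).
- env.grab_frame(name): name is "side" or "top"; returns the picture (400x640x3 uint8, red, green, blue); there is no depth.
- env.camera_params(name): a dict with "fov_y" (degrees; the focal length in pixels is half the picture's height over the tangent of half this angle, whatever the lens; pixels are square), "cx", "cy" (the principal point, pixels), "pose" (4x4, takes a point from camera to world coordinates). Camera axes: x right, y down, z forward; pixel columns grow to the right and rows downward; lengths in mm; the calibration is good to about 2 mm. A picture is of the moment at which its call begins. camera_params takes no time and is no camera call.
- env.job_done(): hands the job in, once; it reports no verdict.
The state is a dict: "time_s": time; "qpos": joint angles; "qvel": joint speeds; "effort": joint torques, N m; "ee_pos": TCP position; "ee_rot": TCP orientation; "force": force on the tool from outside, world axes, zero at the start; "torque": the same for the moment, N m; "gripper_width": finger opening in mm.
Only numpy, scipy, OpenCV 4.12 (cv2) and the standard library are available. Lean on these libraries where they do the work, as an engineer would, in place of code of your own. Each camera call takes 0.05 s, during which the arm holds its last target.

### The job

The sandstone block is ready to be split along its scored line: three steel plugs stand loose between their feathers in the row of drilled holes. Before the hammer is used, set them finger-tight one after another so that the split starts from the clean face: beginning with the plug by the flat sawn end, then the middle one, then the one by the rough broken end, press each gently straight down with the fingertips until it stops. Do not pull any plug up, and leave the tools lying on and around the stone where they are.

Things in the scene. Friction and masses are not known exactly. Their poses are not given: they have to be found in the camera images.
- stone_block: red sandstone block, about 240 x 150 x 70 mm, on two wooden battens 25 mm high; heavy, does not shift. Origin on the bench under its middle, z up, top face 95 mm above the bench. x runs along its length to the sawn end (+x). On the scored line along the middle of the top (y = 0) are three drilled holes at x = +70, 0, -70 mm. Pressing on stone or plugs with over 40 N is too hard.
- sawn_end (a point): centre of the stone's sawn end face, which is flat and square (x = +120 mm of the block, half-way up)
- broken_end (a point): centre of the stone's broken end face, which is rough and jagged, darker than the sawn faces, and slopes outward from x = -100 to -135 mm of the block at the top to -130 to -165 mm at the foot (the point is at x = -120 mm, half-way up)
- plug_sawn_end (a joint): steel plug standing upright in the stone between two steel feathers, whose ears turn out 22 mm to either side of the row and up to 13 mm above the stone; the end plug of the row next to the sawn end of the stone. Joint value (m): how far it is pushed down, 0 to 0.005 at the start, 0.016 where it wedges tight and stops; negative if pulled up. Sliding it down takes about 6 to 8 N; it stays where it is left and does not spring back.
- plug_sawn_end_head (a point): centre of the flat top of the head of the end plug of the row next to the sawn end of the stone; the head is 22 mm (along the row) x 18 mm and 12 mm tall; its top stands 33 to 38 mm above the stone at the start and 22 mm above it when the plug is tight
- plug_middle (a joint): steel plug standing upright in the stone between two steel feathers, whose ears turn out 22 mm to either side of the row and up to 13 mm above the stone; the middle plug of the row. Joint value (m): how far it is pushed down, 0 to 0.005 at the start, 0.016 where it wedges tight and stops; negative if pulled up. Sliding it down takes about 6 to 8 N; it stays where it is left and does not spring back.
- plug_middle_head (a point): centre of the flat top of the head of the middle plug of the row; the head is 22 mm (along the row) x 18 mm and 12 mm tall; its top stands 33 to 38 mm above the stone at the start and 22 mm above it when the plug is tight
- plug_broken_end (a joint): steel plug standing upright in the stone between two steel feathers, whose ears turn out 22 mm to either side of the row and up to 13 mm above the stone; the end plug of the row next to the broken end of the stone. Joint value (m): how far it is pushed down, 0 to 0.005 at the start, 0.016 where it wedges tight and stops; negative if pulled up. Sliding it down takes about 6 to 8 N; it stays where it is left and does not spring back.
- plug_broken_end_head (a point): centre of the flat top of the head of the end plug of the row next to the broken end of the stone; the head is 22 mm (along the row) x 18 mm and 12 mm tall; its top stands 33 to 38 mm above the stone at the start and 22 mm above it when the plug is tight
- hammer: iron hammer, 203 mm long, 46 mm thick, lying on the bench along one long side of the stone; a bystander, origin under its middle, y along the handle
- pencil: pencil, 136 mm long, 7 mm thick, lying on top of the stone beside the row of plugs; a bystander, origin under its middle, y along it
- spare_plug: loose steel wedge, 22 x 70 x 16 mm, lying flat on top of the stone beside the row, on the other side from the pencil; a bystander, origin under its middle, y along it
- chip: broken piece of sandstone, 30 x 58 x 38 mm, lying on the bench along the other long side of the stone from the hammer; a bystander, origin under its middle
- point: pointed steel chisel, 200 mm long, 18 mm thick, lying on the bench to the right of the stone; a bystander

How it is judged (in metres and radians):
On the way, in this order (a step that is already met when the one before it is completed fails the run):
1. the plug by the sawn end is pressed home (value of joint plug_sawn_end above 0.0135 m), for 0.1 s.
2. then the middle plug is pressed home (value of joint plug_middle above 0.0135 m), for 0.1 s.
3. then the plug by the broken end is pressed home (value of joint plug_broken_end above 0.0135 m), for 0.1 s.
At the end, for the whole second after the job is handed in: All three plugs are down to within 2.5 mm of where they wedge tight and at rest; the hammer, pencil, loose wedge, stone chip and chisel lie within 25 mm of where they were (value of joint each of plug_sawn_end, plug_middle, plug_broken_end above 0.0135 m and velocity of joint each of plug_sawn_end, plug_middle, plug_broken_end below 0.005 m/s and distance of each of hammer, pencil, spare_plug, chip, point from where it was at the start of the episode below 0.025 m); the robot touches nothing.
It fails at once if a plug is pulled up (more than 3 mm above the highest start) (value of joint any of plug_sawn_end, plug_middle, plug_broken_end below -0.003 m).
It fails at once if the stone or a plug is pressed with more than 40 N (contact force between any of the fingers, the arm and stone_block above 40 N).
It fails at once if one of the things lying about is lifted or shifted more than 25 mm (distance of any of hammer, pencil, spare_plug, chip, point from where it was at the start of the episode above 0.025 m).
It also fails if it takes over 42 s, if anything falls off the work surface, if the arm or the gripper's body presses on something with over 40 N, if the wrist force passes 120 N, or if a joint passes its speed limit or range.

## Working session

There is one attempt and no reset: what is moved stays moved. The work goes in short steps, Python scripts to look and compute and a tool call to move; the robot and the scene stay as the last step left them, time stands still between calls to the robot, and variables do not carry over. Pictures are saved under pics/ and viewed, and the job is handed in when it is done.

Besides the shell and the picture viewer there is one more tool, called after "Call:" in YAML: its name, and indented under it one key for each argument. drive_tool: Moves the arm, as the interface text tells. Its arguments: {"type":"object","properties":{"motion":{"type":"array","items":{"type":"array"}},"claw":{"type":"number"},"force":{"type":"number"}},"required":["motion"]}

```bash
mkdir -p pics; ls
python3 - <<'E'
from workcell import env
import cv2
for n in("side","top"):
    cv2.imwrite(f"pics/{n}0.png",env.grab_frame(n)[:,:,::-1])
    p=env.camera_params(n);print(n,p)
print(env.state())
E
```

```text
pics
side {'fov_y': 42.888218516512694, 'cx': 312.7371429601868, 'cy': 196.99561828708244, 'pose': array([[-9.99201182e-01, -2.59208097e-02,  3.04156123e-02,
         5.59046162e+02],
       [-3.97814603e-02,  5.72819550e-01, -8.18715578e-01,
         1.08790500e+03],
       [ 3.79911333e-03, -8.19271551e-01, -5.73393140e-01,
         8.52675743e+02],
       [ 0.00000000e+00,  0.00000000e+00,  0.00000000e+00,
         1.00000000e+00]])}
top {'fov_y': 51.114456568399916, 'cx': 324.0990837682714, 'cy': 199.52140545785312, 'pose': array([[-2.63387008e-02, -9.83046271e-01,  1.81456058e-01,
         4.18250946e+02],
       [-9.99109396e-01,  3.18729029e-02,  2.76501922e-02,
         2.21887998e+01],
       [-3.29649497e-02, -1.80566183e-01, -9.83010257e-01,
         1.06075066e+03],
       [ 0.00000000e+00,  0.00000000e+00,  0.00000000e+00,
         1.00000000e+00]])}
{'time_s': 0.1, 'qpos': array([ 6.93285969e+01,  1.83488375e+01,  8.97007702e+01, -5.22624087e-04,
        7.20438367e+01, -1.14709269e+00]), 'qvel': array([ 0.10847985, -0.00570387, -0.20549768, -0.00061506, -0.12840335,
        0.03164426]), 'effort': array([ 3.58045627e-04, -4.13334632e+01, -2.32510900e+01,  7.27578322e-02,
        4.22143936e-02, -5.31575756e-05]), 'ee_pos': array([192.01896425, 541.50043211, 213.18656495]), 'ee_rot': array([-1.79998626e+02,  9.34355823e-02,  7.04758523e+01]), 'force': array([ 0.68200482, -0.79190414,  0.48979573]), 'torque': array([-0.01983917, -0.06107106,  0.01760507]), 'gripper_width': 91.08211099767587}
```

View pics/side0.png

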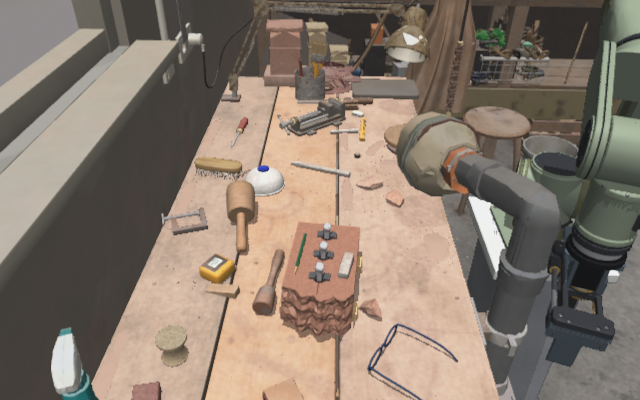

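View pics/top0.png

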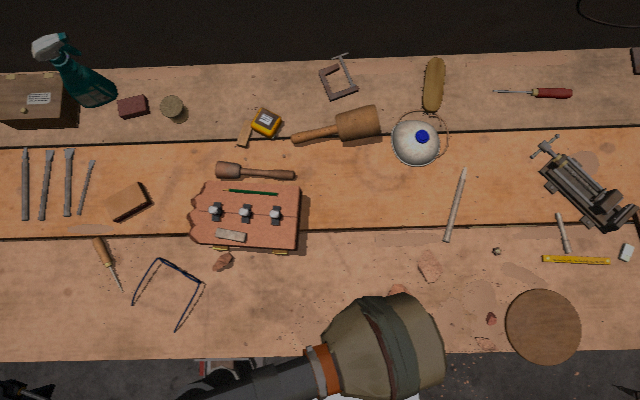

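Run:
```python
import cv2
a=cv2.imread("pics/side0.png");b=cv2.imread("pics/top0.png")
cv2.imwrite("pics/side0z.png",cv2.resize(a[210:350,240:400],None,fx=5,fy=4.28*5/4.28,interpolation=cv2.INTER_CUBIC)[:600])
cv2.imwrite("pics/top0z.png",cv2.resize(b[150:270,170:330],None,fx=5,fy=5,interpolation=cv2.INTER_CUBIC))
```

```text
(no output)
```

View pics/side0z.png

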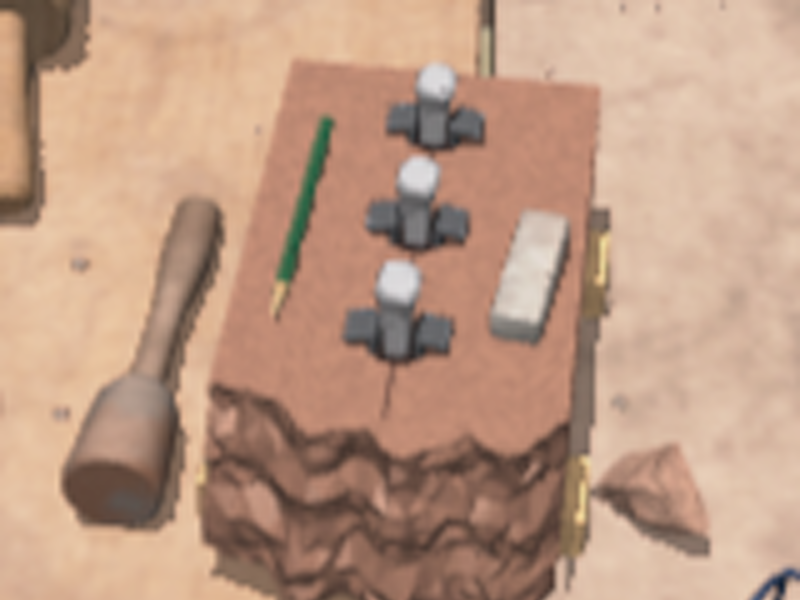

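View pics/top0z.png

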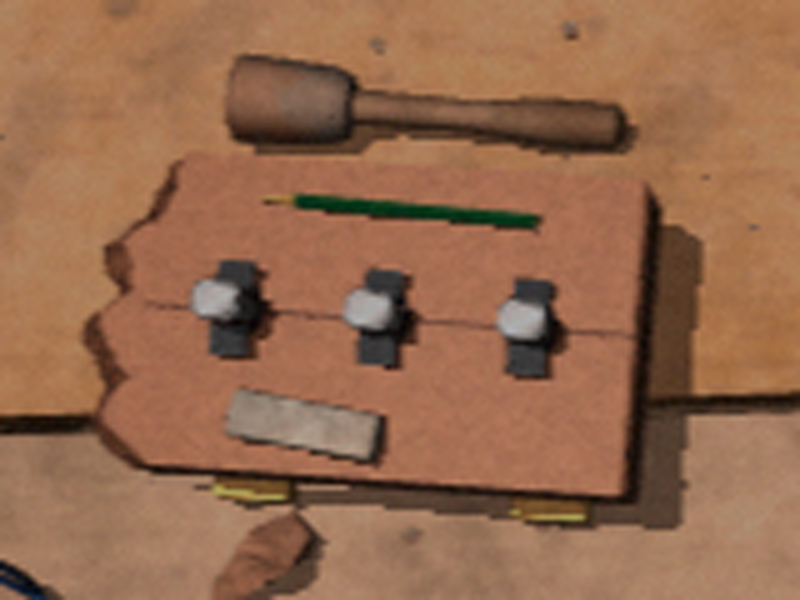

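```bash
cat > h.py <<'E'
import numpy as np, cv2
from workcell import env
def cam(n):
    p=env.camera_params(n);f=200/np.tan(np.radians(p["fov_y"]/2))
    K=np.array([[f,0,p["cx"]],[0,f,p["cy"]],[0,0,1]]);T=np.linalg.inv(p["pose"]);return p,K,K@T[:3]
def tri(s,t):
    X=cv2.triangulatePoints(cam("side")[2],cam("top")[2],np.array(s,float),np.array(t,float)).ravel();return X[:3]/X[3]
def plane(n,uv,z):
    p,K,_=cam(n);T=np.array(p["pose"]);d=T[:3,:3]@np.linalg.inv(K)@[*uv,1];return T[:3,3]+d*(z-T[2,3])/d[2]
def proj(n,X):
    q=cam(n)[2]@[*X,1];return q[:2]/q[2]
E
python3 - <<'E'
from h import *
np.set_printoptions(precision=1,suppress=True)
S=[(327.2,226.8),(323.6,245.6),(319.6,266.8)];T=[(274.6,214),(243.8,212.2),(212.6,210)]
for s,t in zip(S,T): print(tri(s,t),plane("top",t,129),plane("side",s,129))
for n,z in (("top",95),):
  for uv in [(170+645/5,150+185/5),(170+622/5,150+495/5),(170+635/5,150+335/5)]: print(plane(n,uv,z))
for uv in [(240+292/5,210+60/5),(240+598/5,210+87/5)]:print("side",plane("side",uv,95))
print("hood", tri((440,115),(395,330)),tri((458,165),(318,372)))
print(tri((390,150),(440,345)))
E
```

```text
[560.5 162.4 121.6] [560.6 161.2 129. ] [559.6 171.9 129. ]
[566.9 232.5 124.1] [566.9 231.3 129. ] [566.4 238.3 129. ]
[573.8 303.6 126.8] [574.2 302.8 129. ] [573.2 306.1 129. ]
[628.6 108.   95. ]
[482.9 120.9  95. ]
[557.1 113.8  95. ]
side [629.8 113.3  95. ]
side [482.2 127.8  95. ]
hood [304.2 -68.4 301.2] [253.4  64.  237.9]
[ 343.8 -198.9  135.1]
```

Run:
```python
import cv2
a=cv2.imread("pics/side0.png")
cv2.imwrite("pics/side0h.png",cv2.resize(a[60:400,340:640],None,fx=1.75,fy=1.75,interpolation=cv2.INTER_CUBIC))
b=cv2.imread("pics/top0.png")
cv2.imwrite("pics/top0h.png",cv2.resize(b[270:400,0:460],None,fx=1.7,fy=1.7,interpolation=cv2.INTER_CUBIC))
```

```text
(no output)
```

View pics/side0h.png

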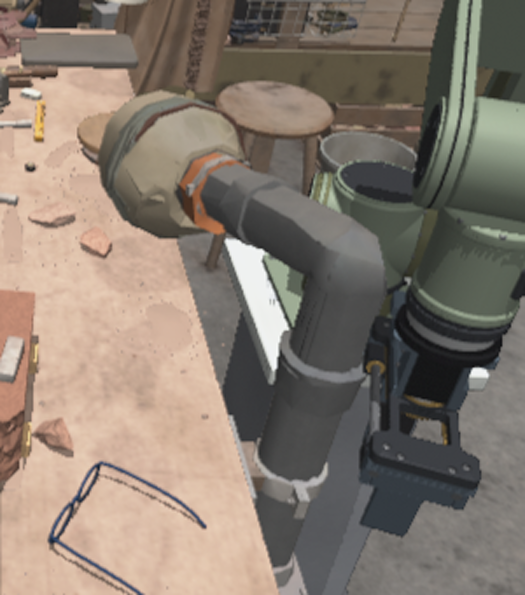

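View pics/top0h.png

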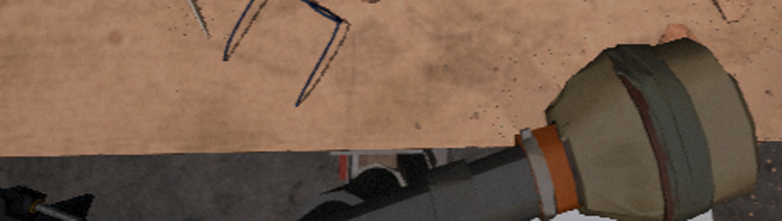

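Run:
```python
from h import *
np.set_printoptions(precision=1,suppress=True)
def rays():
    pass
for s,t in [((535,205),(200,392)),((490,175),(260,378)),((458,165),(318,372))]:
    X=tri(s,t);print(X,proj("side",X)-s,proj("top",X)-t)
for y in (150,250,350,450): print(y,proj("side",(200,y,0)))
# model prediction
tips=env.state()["ee_pos"];print(tips,proj("side",tips),proj("top",tips))
```

```text
[191.7 286.  284.2] [-14.3   0.3] [-8.9 20.4]
[230.9 170.3 277.7] [-5.1  0.1] [-2.2  8.2]
[253.4  64.  237.9] [ 2.9 -0.3] [ 0.6 -5.2]
150 [473.3 266.7]
250 [482.8 296.7]
350 [493.8 331.2]
450 [506.6 371.3]
[192.  541.5 213.2] [557.6 336.8] [ 72.6 402.8]
```

Call:
drive_tool:
  motion:
    - [[0.013,-0.005,0.005],[0,0,0]]
    - [[0.026,-0.01,0.005],[0,0,0]]
    - [[0.026,-0.01,0.005],[0,0,0]]
    - [[0.026,-0.01,0.005],[0,0,0]]
    - [[0.026,-0.01,0.005],[0,0,0]]
    - [[0.026,-0.01,0.005],[0,0,0]]
    - [[0.026,-0.01,0],[0,0,0]]
    - [[0.026,-0.01,0],[0,0,0]]
    - [[0.026,-0.01,0],[0,0,0]]
    - [[0.013,-0.01,0],[0,0,0]]
  claw: 0
  force: 20

```text
time_s: 0.93
ee_pos: [429.8, 445.3, 243.8]
ee_rot: [179.9, -0.0, 70.4]
force: [-0.4, 0.8, 0.1]
gripper_width: 27.3
```

Call:
drive_tool:
  motion:
    - [[0.01,-0.02,0],[0,0,0]]
    - [[0.015,-0.03,0],[0,0,0]]
    - [[0.015,-0.032,0],[0,0,0]]
    - [[0.015,-0.032,-0.01],[0,0,0]]
    - [[0.015,-0.032,-0.01],[0,0,0]]
    - [[0.015,-0.032,-0.01],[0,0,0]]
    - [[0.015,-0.032,-0.01],[0,0,0]]
    - [[0.014,-0.03,-0.01],[0,0,0]]
    - [[0.012,-0.025,-0.005],[0,0,0]]
    - [[0.007,-0.015,0],[0,0,0]]

```text
time_s: 1.77
ee_pos: [559.8, 162.8, 187.6]
ee_rot: [-179.9, 0.2, 70.3]
force: [-0.7, -0.2, 0.1]
gripper_width: 0.7
```

Call:
drive_tool:
  motion:
    - [[0,0,-0.01],[0,0,0]]
    - [[0,0,-0.01],[0,0,0]]
    - [[0,0,-0.01],[0,0,0]]
    - [[0,0,0],[0,0,0]]
    - [[0,0,0],[0,0,0]]
    - [[0,0,0],[0,0,0]]
    - [[0,0,0],[0,0,0]]
    - [[0,0,0],[0,0,0]]
    - [[0,0,0],[0,0,0]]
    - [[0,0,0],[0,0,0]]

```text
time_s: 2.6
ee_pos: [559.3, 167.1, 159.3]
ee_rot: [180.0, -0.0, 70.5]
force: [-0.2, -0.8, 0.3]
gripper_width: 0.3
```

Run:
```python
from h import *
a=env.grab_frame("side")[:,:,::-1];b=env.grab_frame("top")[:,:,::-1]
A=cv2.resize(a[190:310,260:400],None,fx=4,fy=4,interpolation=cv2.INTER_CUBIC)
B=cv2.resize(b[150:270,170:310],None,fx=4,fy=4,interpolation=cv2.INTER_CUBIC)
cv2.imwrite("pics/s1.png",A);cv2.imwrite("pics/t1.png",B)
print(env.state())
```

```text
{'time_s': 2.7, 'qpos': array([ 1.54927877e+01,  2.12945899e+01,  9.33628482e+01,  4.18241861e-03,
        6.53203646e+01, -5.49866451e+01]), 'qvel': array([-0.10873727,  0.09155745,  0.14877845,  0.02831779,  0.01741132,
        0.02578923]), 'effort': array([ 4.71286825e-02, -4.28043938e+01, -2.19730121e+01,  1.59297965e-02,
        8.21356592e-02,  4.75146271e-05]), 'ee_pos': array([559.23375052, 166.97016047, 159.16187208]), 'ee_rot': array([ 1.79984001e+02, -1.58491586e-02,  7.04776894e+01]), 'force': array([ 0.61079291,  0.23315686, -0.19129353]), 'torque': array([ 0.05205793, -0.02263462,  0.00245735]), 'gripper_width': -0.0323426809677005}
```

View pics/s1.png

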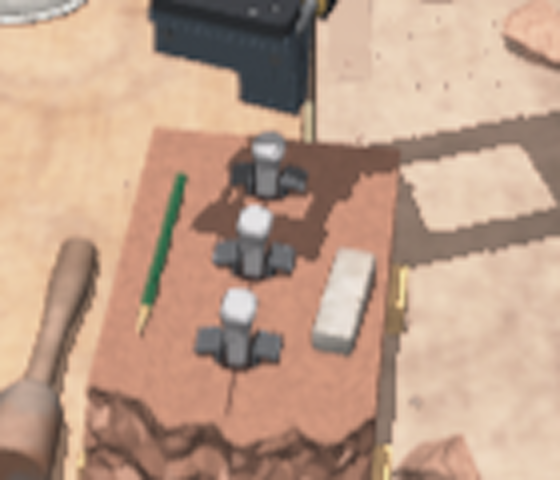

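View pics/t1.png

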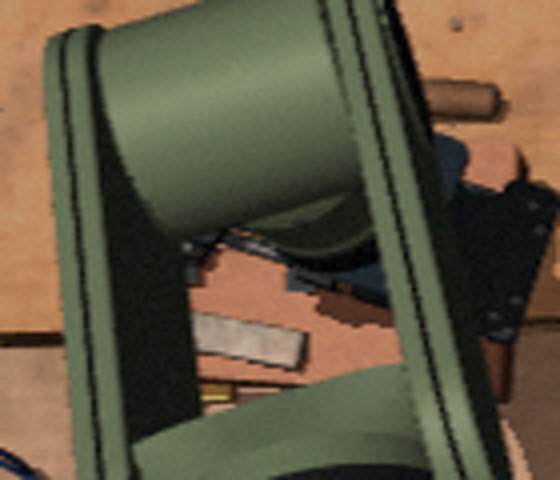

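Run:
```python
from h import *
from scipy.optimize import least_squares
t=env.state()["ee_pos"];p=proj("side",t);print("tip zoom",(p-[260,190])*4)
# observations: stone top sawn corners, score line ends, head bbox extents in both pics
O=[("top",(170+645/5,150+183/5),(120,75,95)),("top",(170+628/5,150+496/5),(120,-75,95)),("side",(240+292/5,210+60/5),(120,75,95)),("side",(240+598/5,210+87/5),(120,-75,95))]
# ear centres (upper pts z~106)
for i,(hx) in enumerate((70,0,-70)):
    T=[(530,327),(381,318),(234,308)][i]; S=[(437,125),(418,220),(399,330)][i]
    O.append(("top",(170+T[0]/5,150+T[1]/5),(hx,0,106)));O.append(("side",(240+S[0]/5,210+S[1]/5),(hx,0,106)))
def W(q,X):
    c,s=np.cos(q[2]),np.sin(q[2]);return (q[0]+c*X[0]-s*X[1],q[1]+s*X[0]+c*X[1],X[2])
def r(q): return np.concatenate([proj(n,W(q,X))-uv for n,uv,X in O])
f=least_squares(r,[567,233,np.radians(-95)],x_scale=[1,1,.01],loss="soft_l1")
print(f.x,np.round(f.fun if 0 else r(f.x).reshape(-1,2),1))
for hx in(70,0,-70):print(np.round(W(f.x,(hx,0,130)),1))
```

```text
tip zoom [270.75023932  99.85959509]
[566.57947543 233.5529099   -1.65909377] [[ 0.2 -0.5]
 [-1.1  0.5]
 [-0.2 -1.5]
 [ 0.3 -1.8]
 [-1.   0.2]
 [-0.7 -2.6]
 [-1.2  0.3]
 [-0.2 -1.9]
 [-1.5  0.6]
 [-0.1 -2. ]]
[560.4 163.8 130. ]
[566.6 233.6 130. ]
[572.8 303.3 130. ]
```

Call:
drive_tool:
  motion:
    - [[0.001,-0.002,-0.004],[0,0,0]]
    - [[0,0,-0.004],[0,0,0]]
    - [[0,0,-0.004],[0,0,0]]
    - [[0,0,-0.004],[0,0,0]]
    - [[0,0,-0.003],[0,0,0]]
    - [[0,0,-0.002],[0,0,0]]
    - [[0,0,-0.002],[0,0,0]]
    - [[0,0,-0.001],[0,0,0]]
    - [[0,0,-0.001],[0,0,0]]
    - [[0,0,-0.001],[0,0,0]]

```text
time_s: 3.53
ee_pos: [560.3, 165.0, 133.0]
ee_rot: [180.0, -0.0, 70.5]
force: [-0.7, -0.4, 0.1]
gripper_width: 0.6
```

Call:
drive_tool:
  motion:
    - [[0,0,-0.001],[0,0,0]]
    - [[0,0,-0.001],[0,0,0]]
    - [[0,0,-0.001],[0,0,0]]
    - [[0,0,-0.001],[0,0,0]]
    - [[0,0,-0.001],[0,0,0]]
    - [[0,0,-0.001],[0,0,0]]
    - [[0,0,0],[0,0,0]]
    - [[0,0,0],[0,0,0]]
    - [[0,0,0],[0,0,0]]
    - [[0,0,0],[0,0,0]]

```text
time_s: 4.37
ee_pos: [560.3, 165.0, 127.7]
ee_rot: [180.0, -0.0, 70.5]
force: [-1.6, 0.0, 5.3]
gripper_width: 0.1
```

Call:
drive_tool:
  motion:
    - [[0,0,-0.001],[0,0,0]]
    - [[0,0,-0.001],[0,0,0]]
    - [[0,0,-0.001],[0,0,0]]
    - [[0,0,-0.001],[0,0,0]]
    - [[0,0,-0.001],[0,0,0]]
    - [[0,0,-0.001],[0,0,0]]
    - [[0,0,-0.001],[0,0,0]]
    - [[0,0,0],[0,0,0]]
    - [[0,0,0],[0,0,0]]
    - [[0,0,0],[0,0,0]]

```text
time_s: 5.2
ee_pos: [560.3, 165.0, 120.5]
ee_rot: [180.0, -0.0, 70.5]
force: [-1.2, -0.0, 5.2]
gripper_width: 0.1
```

Call:
drive_tool:
  motion:
    - [[0,0,-0.0005],[0,0,0]]
    - [[0,0,-0.0005],[0,0,0]]
    - [[0,0,-0.0005],[0,0,0]]
    - [[0,0,-0.0005],[0,0,0]]
    - [[0,0,-0.0005],[0,0,0]]
    - [[0,0,-0.0005],[0,0,0]]
    - [[0,0,0],[0,0,0]]
    - [[0,0,0],[0,0,0]]
    - [[0,0,0],[0,0,0]]
    - [[0,0,0],[0,0,0]]

```text
time_s: 6.03
ee_pos: [560.3, 165.0, 117.7]
ee_rot: [180.0, -0.0, 70.5]
force: [-0.9, -1.4, 6.2]
gripper_width: 0.2
```

Call:
drive_tool:
  motion:
    - [[0,0,-0.0005],[0,0,0]]
    - [[0,0,0],[0,0,0]]
    - [[0,0,-0.0005],[0,0,0]]
    - [[0,0,0],[0,0,0]]
    - [[0,0,0],[0,0,0]]
    - [[0,0,0],[0,0,0]]
    - [[0,0,0],[0,0,0]]
    - [[0,0,0],[0,0,0]]
    - [[0,0,0],[0,0,0]]
    - [[0,0,0],[0,0,0]]

```text
time_s: 6.87
ee_pos: [560.3, 165.0, 117.2]
ee_rot: [180.0, -0.0, 70.5]
force: [-3.8, -1.0, 8.3]
gripper_width: 0.6
```

Call:
drive_tool:
  motion:
    - [[0,0,-0.0005],[0,0,0]]
    - [[0,0,0],[0,0,0]]
    - [[0,0,0],[0,0,0]]
    - [[0,0,0],[0,0,0]]
    - [[0,0,0],[0,0,0]]
    - [[0,0,0],[0,0,0]]
    - [[0,0,0],[0,0,0]]
    - [[0,0,0],[0,0,0]]
    - [[0,0,0],[0,0,0]]
    - [[0,0,0],[0,0,0]]

```text
time_s: 7.7
ee_pos: [560.3, 165.0, 117.2]
ee_rot: [179.9, -0.0, 70.5]
force: [-3.6, -0.7, 10.2]
gripper_width: 0.4
```

Call:
drive_tool:
  motion:
    - [[0,0,0.003],[0,0,0]]
    - [[0,0,0.009],[0,0,0]]
    - [[0,0,0.01],[0,0,0]]
    - [[0,0,0.009],[0,0,0]]
    - [[0.001,0.01,0],[0,0,0]]
    - [[0.002,0.02,0],[0,0,0]]
    - [[0.002,0.02,0],[0,0,0]]
    - [[0.001,0.0185,0],[0,0,0]]
    - [[0,0,0],[0,0,0]]
    - [[0,0,0],[0,0,0]]

```text
time_s: 8.53
ee_pos: [566.1, 234.5, 146.2]
ee_rot: [-180.0, 0.0, 70.6]
force: [0.6, -0.1, -0.3]
gripper_width: 0.4
```

Call:
drive_tool:
  motion:
    - [[0,0,-0.003],[0,0,0]]
    - [[0,0,-0.003],[0,0,0]]
    - [[0,0,-0.003],[0,0,0]]
    - [[0,0,-0.002],[0,0,0]]
    - [[0,0,-0.001],[0,0,0]]
    - [[0,0,-0.001],[0,0,0]]
    - [[0,0,-0.001],[0,0,0]]
    - [[0,0,-0.001],[0,0,0]]
    - [[0,0,0],[0,0,0]]
    - [[0,0,0],[0,0,0]]

```text
time_s: 9.37
ee_pos: [566.3, 233.4, 131.7]
ee_rot: [180.0, -0.0, 70.5]
force: [0.5, -0.2, 2.0]
gripper_width: 0.5
```

Call:
drive_tool:
  motion:
    - [[0,0,-0.001],[0,0,0]]
    - [[0,0,-0.001],[0,0,0]]
    - [[0,0,-0.001],[0,0,0]]
    - [[0,0,-0.001],[0,0,0]]
    - [[0,0,-0.001],[0,0,0]]
    - [[0,0,-0.001],[0,0,0]]
    - [[0,0,-0.001],[0,0,0]]
    - [[0,0,-0.001],[0,0,0]]
    - [[0,0,-0.001],[0,0,0]]
    - [[0,0,0],[0,0,0]]

```text
time_s: 10.2
ee_pos: [566.3, 233.4, 123.2]
ee_rot: [180.0, -0.0, 70.5]
force: [-1.6, -0.7, 4.5]
gripper_width: 0.4
```

Call:
drive_tool:
  motion:
    - [[0,0,-0.001],[0,0,0]]
    - [[0,0,-0.001],[0,0,0]]
    - [[0,0,-0.001],[0,0,0]]
    - [[0,0,-0.0005],[0,0,0]]
    - [[0,0,-0.0005],[0,0,0]]
    - [[0,0,-0.0005],[0,0,0]]
    - [[0,0,0],[0,0,0]]
    - [[0,0,0],[0,0,0]]
    - [[0,0,0],[0,0,0]]
    - [[0,0,0],[0,0,0]]

```text
time_s: 11.03
ee_pos: [566.3, 233.4, 118.9]
ee_rot: [180.0, -0.0, 70.5]
force: [-1.2, -0.7, 5.4]
gripper_width: 0.6
```

Call:
drive_tool:
  motion:
    - [[0,0,-0.0005],[0,0,0]]
    - [[0,0,-0.0005],[0,0,0]]
    - [[0,0,-0.0005],[0,0,0]]
    - [[0,0,-0.0005],[0,0,0]]
    - [[0,0,-0.0005],[0,0,0]]
    - [[0,0,0],[0,0,0]]
    - [[0,0,0],[0,0,0]]
    - [[0,0,0],[0,0,0]]
    - [[0,0,0],[0,0,0]]
    - [[0,0,0],[0,0,0]]

```text
time_s: 11.87
ee_pos: [566.4, 233.4, 117.2]
ee_rot: [179.9, -0.0, 70.5]
force: [-2.2, -1.6, 10.3]
gripper_width: 0.5
```

Call:
drive_tool:
  motion:
    - [[0,0,-0.0005],[0,0,0]]
    - [[0,0,0],[0,0,0]]
    - [[0,0,0],[0,0,0]]
    - [[0,0,0],[0,0,0]]
    - [[0,0,0],[0,0,0]]
    - [[0,0,0],[0,0,0]]
    - [[0,0,0],[0,0,0]]
    - [[0,0,0],[0,0,0]]
    - [[0,0,0],[0,0,0]]
    - [[0,0,0],[0,0,0]]

```text
time_s: 12.7
ee_pos: [566.4, 233.4, 117.2]
ee_rot: [179.9, -0.1, 70.5]
force: [-2.5, -2.3, 11.9]
gripper_width: 0.7
```

Middle is tight at the same height. On to the broken-end plug.

Call:
drive_tool:
  motion:
    - [[0,0,0.003],[0,0,0]]
    - [[0,0,0.009],[0,0,0]]
    - [[0,0,0.01],[0,0,0]]
    - [[0,0,0.009],[0,0,0]]
    - [[0.001,0.011,0],[0,0,0]]
    - [[0.002,0.02,0],[0,0,0]]
    - [[0.002,0.02,0],[0,0,0]]
    - [[0.001,0.019,0],[0,0,0]]
    - [[0,0,0],[0,0,0]]
    - [[0,0,0],[0,0,0]]

```text
time_s: 13.53
ee_pos: [572.0, 304.7, 145.6]
ee_rot: [-180.0, 0.0, 70.6]
force: [0.5, -0.6, -0.8]
gripper_width: 0.3
```

Call:
drive_tool:
  motion:
    - [[0,0,-0.003],[0,0,0]]
    - [[0,0,-0.003],[0,0,0]]
    - [[0,0,-0.003],[0,0,0]]
    - [[0,0,-0.002],[0,0,0]]
    - [[0,0,-0.001],[0,0,0]]
    - [[0,0,-0.001],[0,0,0]]
    - [[0,0,-0.001],[0,0,0]]
    - [[0,0,-0.001],[0,0,0]]
    - [[0,0,0],[0,0,0]]
    - [[0,0,0],[0,0,0]]

```text
time_s: 14.37
ee_pos: [572.1, 302.9, 131.6]
ee_rot: [180.0, 0.0, 70.5]
force: [-2.2, -3.3, 5.2]
gripper_width: 0.8
```

Call:
drive_tool:
  motion:
    - [[0,0,-0.001],[0,0,0]]
    - [[0,0,-0.001],[0,0,0]]
    - [[0,0,-0.001],[0,0,0]]
    - [[0,0,-0.001],[0,0,0]]
    - [[0,0,-0.001],[0,0,0]]
    - [[0,0,-0.001],[0,0,0]]
    - [[0,0,-0.001],[0,0,0]]
    - [[0,0,-0.001],[0,0,0]]
    - [[0,0,-0.001],[0,0,0]]
    - [[0,0,0],[0,0,0]]

```text
time_s: 15.2
ee_pos: [572.1, 302.9, 122.4]
ee_rot: [180.0, 0.0, 70.5]
force: [-1.8, -2.9, 4.1]
gripper_width: 0.1
```

Call:
drive_tool:
  motion:
    - [[0,0,-0.001],[0,0,0]]
    - [[0,0,-0.001],[0,0,0]]
    - [[0,0,-0.001],[0,0,0]]
    - [[0,0,-0.0005],[0,0,0]]
    - [[0,0,-0.0005],[0,0,0]]
    - [[0,0,-0.0005],[0,0,0]]
    - [[0,0,0],[0,0,0]]
    - [[0,0,0],[0,0,0]]
    - [[0,0,0],[0,0,0]]
    - [[0,0,0],[0,0,0]]

```text
time_s: 16.03
ee_pos: [572.1, 302.9, 118.1]
ee_rot: [180.0, 0.0, 70.5]
force: [-2.7, -3.2, 5.9]
gripper_width: 0.3
```

Call:
drive_tool:
  motion:
    - [[0,0,-0.0005],[0,0,0]]
    - [[0,0,-0.0005],[0,0,0]]
    - [[0,0,-0.0005],[0,0,0]]
    - [[0,0,-0.0005],[0,0,0]]
    - [[0,0,0],[0,0,0]]
    - [[0,0,0],[0,0,0]]
    - [[0,0,0],[0,0,0]]
    - [[0,0,0],[0,0,0]]
    - [[0,0,0],[0,0,0]]
    - [[0,0,0],[0,0,0]]

```text
time_s: 16.87
ee_pos: [572.2, 303.0, 117.2]
ee_rot: [180.0, 0.0, 70.5]
force: [-4.0, -3.5, 10.7]
gripper_width: 0.5
```

Call:
drive_tool:
  motion:
    - [[0,0,0.003],[0,0,0]]
    - [[0,0,0.01],[0,0,0]]
    - [[0,0,0.015],[0,0,0]]
    - [[0,0,0.02],[0,0,0]]
    - [[0,0,0.02],[0,0,0]]
    - [[0,0.01,0.02],[0,0,0]]
    - [[-0.005,0.02,0.02],[0,0,0]]
    - [[-0.01,0.03,0.01],[0,0,0]]
    - [[-0.015,0.03,0],[0,0,0]]
    - [[-0.02,0.03,0],[0,0,0]]

```text
time_s: 17.7
ee_pos: [523.1, 425.1, 234.7]
ee_rot: [179.9, -0.2, 70.4]
force: [-0.5, -0.1, 0.2]
gripper_width: 0.7
```

Call:
drive_tool:
  motion:
    - [[-0.03,0.02,0],[0,0,0]]
    - [[-0.035,0.02,0],[0,0,0]]
    - [[-0.035,0.015,0],[0,0,0]]
    - [[-0.035,0.015,0],[0,0,0]]
    - [[-0.03,0.01,0],[0,0,0]]
    - [[-0.015,0.01,0],[0,0,0]]
    - [[-0.01,0,0],[0,0,0]]
    - [[0,0,0],[0,0,0]]
    - [[0,0,0],[0,0,0]]
    - [[0,0,0],[0,0,0]]

```text
time_s: 18.53
ee_pos: [333.4, 513.0, 233.5]
ee_rot: [180.0, -0.0, 70.4]
force: [-0.1, -0.1, -1.2]
gripper_width: 0.3
```

Run:
```python
from h import *
a=env.grab_frame("side")[:,:,::-1];b=env.grab_frame("top")[:,:,::-1]
A=cv2.resize(a[210:330,240:400],None,fx=5,fy=5,interpolation=cv2.INTER_CUBIC)
B=cv2.resize(b[150:270,170:330],None,fx=5,fy=5,interpolation=cv2.INTER_CUBIC)
cv2.imwrite("pics/s2.png",A);cv2.imwrite("pics/t2.png",B)
```

```text
(no output)
```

View pics/s2.png

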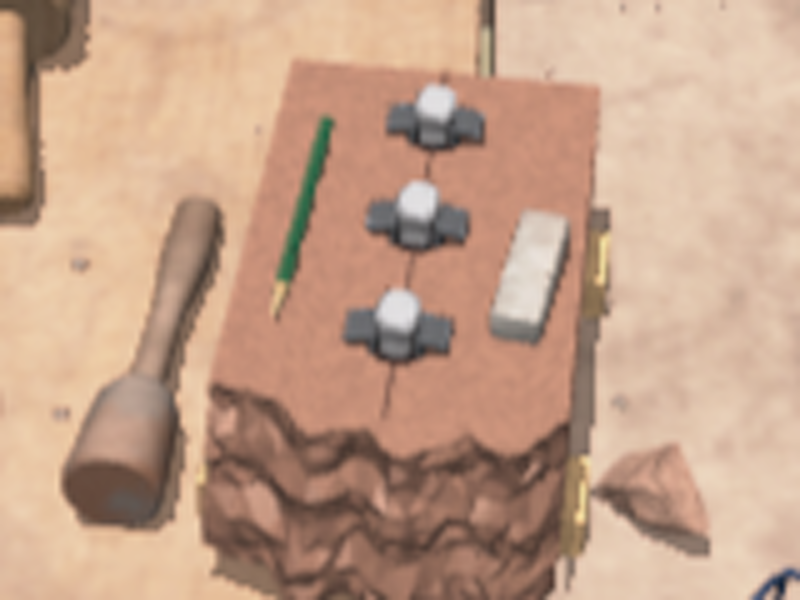

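View pics/t2.png

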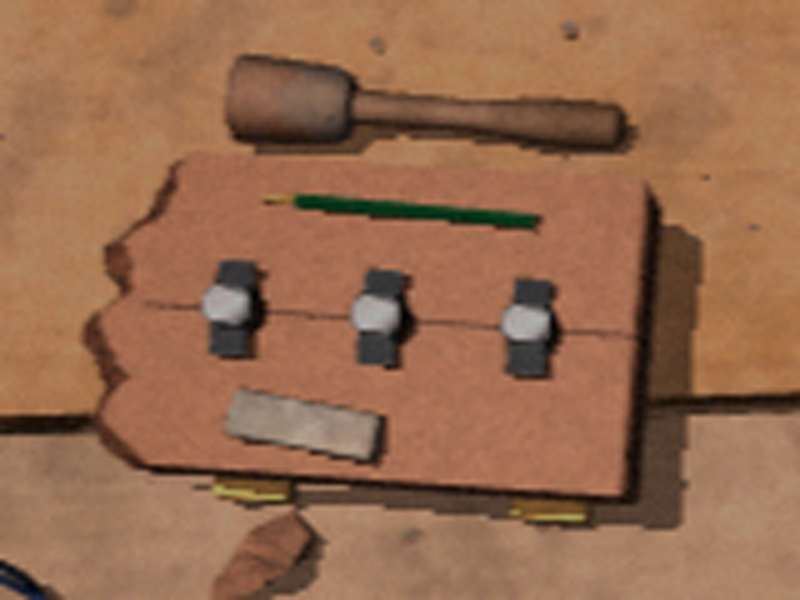

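In both pictures the three heads are equally low: side zoom (437,105), (419,200), (399,312); top zoom (527,322), (377,313), (227,305). The hammer, pencil, wedge and chip sit at the same pixels as before.

Run:
```python
from h import *
print(env.job_done(), env.state()["time_s"])
```

```text
the job is handed in; nothing more can be done
the job is handed in; nothing more can be done
```

The three plugs are pressed home in order: sawn end first, then the middle one, then the broken end. I pressed each straight down with the shut fingertips. Each one stopped with its head top at z = 117.2 mm, where 117 mm is expected when tight. The highest force at the end of a move call was about 12 N; I did not read the force between those points.

I lifted the arm clear and handed the job in after about 19 s. The last pictures showed all three heads equally low, and the hammer, pencil, loose wedge and chip where they started. The chisel was outside those cropped pictures, so I did not check it again, but the arm never went near it. No check failed or disagreed.

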